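# Ready the inlay-ring box: dish in place, lid held half open

### The arm

A 6-joint arm with a two-finger parallel gripper is mounted at the origin on the work surface. World frame = base frame: x ahead of the robot, y to its left, z up, the work surface at z = 0. Lengths are in m, angles in rad, forces in N, time in s.
With the tool pointing down it reaches from about 0.325 to 0.925 m from the base axis. Payload 3.1 kg.
Tool frame: the origin (TCP) lies on the centre line of the jaws, within the pads' length; the fingertips stand 19 mm ahead of it and the grasp point (between the pads) is the TCP (r.tip_reach is the distance from the TCP to the fingertips, in m); y points along the fingers, z is the direction in which the jaws open and shut, and the axes are right-handed (so a half turn about y gives the same grasp; the last joint's range is limited). The gripper opens to 85 mm and grips with 20 to 120 N. Pads are 22 mm wide; open, the fingers measure 114 mm over their backs; the gripper's body (76 mm by 85 mm) begins 54 mm behind the grasp point. The pads swing forward as they close: fully open they stand 13 mm farther back than shut.
Start: joints at [1.013, 0.217, 1.613, -0, 1.311, -0.112], TCP at [0.269, 0.564, 0.25] pointing down, gripper open.
Joint ranges: [-2.75, 2.75], [-0.78, 2.1], [0.31, 2.55], [-1.13, 4.27], [0.13, 2.63], [-2.58, 2.58]. Speed limits (rad/s): [2.79, 2.79, 3.14, 3.14, 3.14, 3.14].

### API

Orientations are given as a unit quaternion [w, x, y, z].
In Python, from rig import r gives the robot as it stands. The module is installed in compiled form; this text tells all that it offers. Calls block until the motion is done:
- r.reach(position, orientation): joint-space move of the TCP to a pose.
- r.servo_line(position, rot=None, rate=0.15, force_limit=None): straight line of the TCP; rot=None keeps the orientation; rate is the mean speed in m/s. With force_limit (N) it stops when the force on the tool has changed by that much, and returns True; else False.
- r.movej(angles): joint-space move.
- r.open_gripper() and r.clamp(force=None): open the fingers fully, or close them until they stop; force is the grip in N (None keeps the last).
- r.wait(seconds).
- r.ik(position, orientation): joint angles nearest the present ones, or None.
- r.read_state(): the state.
- r.grab_frame(name): name is "side" or "top"; returns a dict with "pixels" (400x640x3 uint8, blue, green, red), "vfov" (degrees; the focal length in pixels is half the picture's height over the tangent of half this angle, whatever the lens; pixels are square), "cx", "cy" (the principal point, pixels), "dist" ([k1, k2, p1, p2, k3] as OpenCV has them; the pictures are not rectified), "R" (3x3) and "t" (3): a world point X has camera coordinates R X + t. Camera axes: x right, y down, z forward; pixel columns grow to the right and rows downward; lengths in m; the calibration is good to about 2 mm. A picture is of the moment at which its call begins. There is no depth.
A pose or a line that the arm cannot do raises r.PlanningError and nothing moves.
- r.hand_in(): hands the job in, once; it reports no verdict.
The state is a dict: "t": time; "qpos": joint angles; "joint_velocities": joint speeds; "joint_torque": joint torques, N m; "ee_pos": TCP position; "ee_rot": TCP orientation; "wrist_force": force on the tool from outside, world axes, zero at the start; "moment": the same for the moment, N m; "finger_gap": finger opening in m.
Only numpy, scipy, OpenCV 4.12 (cv2) and the standard library are available. Lean on these libraries where they do the work, as an engineer would, in place of code of your own. Each camera call takes 0.05 s, during which the arm holds its last target.

### The job

I need to pick inlay rings out of the lidded wooden box into the glazed dish. With the lid still shut, slide the dish along the bench, without lifting or tipping it, until the whole dish stands centred on the round cork pad; then raise the box's hinged lid and hold it half open at 45 degrees (give or take about 5), keeping the dish where it is. The lid falls shut by itself, so finish while still holding it steady there, and leave the spacer block, tuning pipe and depth gauge alone.

Things in the scene. Friction and masses are not known exactly. Their poses are not given: they have to be found in the camera images.
- dish: loose round celadon-glazed dish, open on top, 110 mm across and 32 mm high, upright outer wall (foot 96 mm across, bevelled up to full width at 8 mm height), wall 5 mm, inner floor 6 mm up, 0.2 to 0.4 kg; origin at the centre of its underside, z up. It starts on the left or the right of the bench
- pad: round cork pad 140 mm across let in flush with the bench top (nothing to bump into), fixed, in the middle of the bench; origin at its centre on the bench top
- box: wooden box fixed to the bench, 150 mm (x) by 170 mm (y) by 70 mm high, with a 10 mm thick lid on top (80 mm over all). Origin at the centre of its underside; its -x side is the front, with the lid's handle, roughly towards the robot; its +x side carries the hinge. It stands left or right, opposite to the dish
- lid (a joint): lid angle in rad: 0 shut, grows as the front of the lid rises, 0.785 is 45 degrees, stop at 1.9. The free hinge has no spring: the lid (about 0.15 to 0.3 kg) falls shut below about 1.5 rad unless it is held
- lid_hinge (a point): point on the hinge line at the middle of the box's far top edge: 75 mm along the box's +x from its origin and 70 mm up, at the level of the lid's underside; the hinge line runs along the box's y axis
- lid_handle (a point): point in the middle of the lid's handle, a dark wooden tongue jutting 48 mm past the lid's front edge in the lid's plane, 24 mm wide (along the hinge), 16 mm thick, underside level with the lid's; free at the sides and below. 180 mm from the hinge line, 8 mm above the lid's underside plane (78 mm above the bench when shut). Axes turn with the lid: -x out along the tongue, y along the hinge, z out of the lid's top
- spacer: loose sandalwood block 40 x 60 x 28 mm between the robot and the pad; origin at the centre of its underside
- pipe: loose dark bronze tuning pipe 130 mm long with two square collars, 24 mm high, lying along its x beyond the pad; origin under its middle
- gauge: loose flat brass depth gauge, T-shaped: a 50 mm cross bar at the near end of a beam that runs 120 mm along its +x, 22 mm high, beyond the pad; origin at the cross bar on the bench
Things that resemble listed ones, but are neither listed nor needed, are in the scene too. Of the things like the dish, leave any that is orange; of the rest the larger one is meant.

How it is judged:
By the outcome, as a careful person would: the job done as asked, in the order asked, and still so for the second after the job is handed in, while the arm keeps its last pose, push and grip.
It also fails if it takes over 58 s, if anything falls off the work surface, if the arm or the gripper's body presses on something with over 40 N, if the wrist force passes 120 N, or if a joint passes its speed limit or range.

## Working session

There is one attempt and no reset: what is moved stays moved. The work goes in short steps, each a Python script; the robot and the scene stay as the last script left them, time stands still between calls to the robot, and variables do not carry over. Pictures are saved under pics/ and viewed, and the job is handed in when it is done.

```bash
mkdir -p pics
cat > h.py <<'E'
import numpy as np, cv2
from rig import r
def grab(n,save=None):
    f=r.grab_frame(n); f['pixels']=np.array(f['pixels'])
    H=f['pixels'].shape[0]; fl=H/2/np.tan(np.radians(f['vfov'])/2)
    f['K']=np.array([[fl,0,f['cx']],[0,fl,f['cy']],[0,0,1.]]); f['R']=np.array(f['R']); f['t']=np.array(f['t']); f['d']=np.array(f['dist'],float)
    if save: cv2.imwrite('pics/'+save,f['pixels'])
    return f
def onplane(f,uv,z):
    p=cv2.undistortPoints(np.array(uv,float).reshape(-1,1,2),f['K'],f['d']).reshape(-1,2)
    d=np.c_[p,np.ones(len(p))]@f['R']; c=-f['R'].T@f['t']
    return c+d*((z-c[2])/d[:,2])[:,None]
def proj(f,X):
    return cv2.projectPoints(np.array(X,float).reshape(-1,1,3),cv2.Rodrigues(f['R'])[0],f['t'],f['K'],f['d'])[0].reshape(-1,2)
E
python3 - <<'E'
from h import *
for n in('top','side'):
    f=grab(n,n+'0.png'); print(n,f['vfov'],f['d'],-f['R'].T@f['t'],f['R'].round(2).tolist())
s=r.read_state(); print(s)
E
```

```text
top 55.395531194310074 [-0.09142595  0.          0.          0.          0.        ] [0.37926086 0.07862079 0.99747996] [[-0.09, -1.0, 0.01], [-0.97, 0.09, -0.21], [0.21, -0.02, -0.98]]
side 49.29381362399636 [0.03027091 0.         0.         0.         0.        ] [ 0.54444559 -0.64614163  0.73588971] [[1.0, -0.05, -0.01], [-0.05, -0.66, -0.75], [0.03, 0.75, -0.67]]
{'t': 0.1, 'qpos': array([ 1.01282804e+00,  2.17689248e-01,  1.61481622e+00,  4.48168927e-05,
        1.31132808e+00, -1.12213791e-01]), 'joint_velocities': array([-0.00048029, -0.0021208 , -0.00452327,  0.00016092, -0.00160131,
       -0.00059714]), 'joint_torque': array([-9.33195479e-04, -3.98075294e+01, -3.04972780e+01, -1.83262209e-04,
        4.19913005e-03,  5.15368595e-05]), 'ee_pos': array([0.26905594, 0.56332714, 0.24907007]), 'ee_rot': array([-0.68887234,  0.6903587 , -0.15657538,  0.15602537]), 'wrist_force': array([-0.26823485, -0.64940862,  0.91937658]), 'moment': array([-0.04045248,  0.00899397,  0.02509969]), 'finger_gap': 0.08517388999215661}
```

View pics/top0.png

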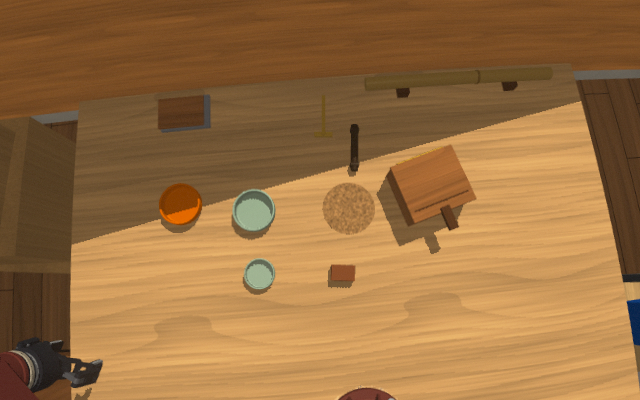

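View pics/side0.png

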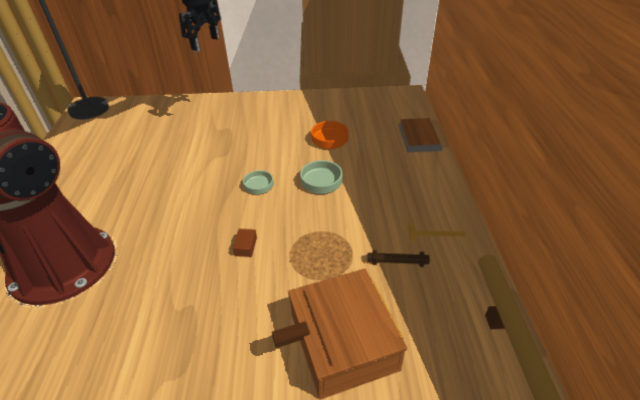

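The top view has three dish-like things: orange (180,204), large celadon (254,211) and small celadon (259,275). The orange one is excluded, so the larger of the other two, at (254,211), is meant. The pad is at (349,208), the box at (432,185) with its handle at (450,217), the spacer at (343,272), the pipe at (354,147) and the gauge at (323,118).

```bash
cat > m.py <<'E'
from h import *
def dish(f,zr=0.032,c0=None):
    hsv=cv2.cvtColor(f['pixels'],cv2.COLOR_BGR2HSV)
    m=cv2.inRange(hsv,(45,25,50),(95,255,255))
    cs=cv2.findContours(m,cv2.RETR_EXTERNAL,cv2.CHAIN_APPROX_NONE)[0]
    cs=sorted([c for c in cs if cv2.contourArea(c)>200],key=cv2.contourArea)[::-1]
    return cs
def circ(P):
    A=np.c_[2*P[:,:2],np.ones(len(P))]; s=np.linalg.lstsq(A,(P[:,:2]**2).sum(1),rcond=None)[0]
    return s[:2],np.sqrt(s[2]+s[0]**2+s[1]**2)
E
python3 - <<'E'
from m import *
for n in('top','side'):
    f=grab(n)
    for c in dish(f):
        x=c.reshape(-1,2)
        hull=cv2.convexHull(c).reshape(-1,2)
        e=cv2.fitEllipse(c)
        print(n,cv2.boundingRect(c),cv2.contourArea(c),'circ@rim',circ(onplane(f,x,0.032)),'ell ctr',onplane(f,[e[0]],.025))
    hsv=cv2.cvtColor(f['pixels'],cv2.COLOR_BGR2HSV)
    px={'top':[(349,208),(349,190),(330,210),(380,240),(300,230),(425,170)],'side':[(320,255),(300,250),(340,262),(280,290)]}[n]
    for p in px: print(p,hsv[p[1],p[0]])
    im=f['pixels'][100:300,150:500] if n=='top' else f['pixels'][150:400,220:440]
    cv2.imwrite(f'pics/{n}_crop.png',cv2.resize(im,None,fx=2.2,fy=2.2,interpolation=cv2.INTER_CUBIC))
E
```

```text
top (233, 190, 42, 41) 1255.0 circ@rim (array([0.56804016, 0.23583409]), np.float64(0.05215733820353174)) ell ctr [[0.56884716 0.2368969  0.025     ]]
top (245, 264, 30, 25) 490.0 circ@rim (array([0.3998523, 0.2298632]), np.float64(0.03265247061077693)) ell ctr [[0.39945487 0.23160778 0.025     ]]
(349, 208) [ 16 149 175]
(349, 190) [ 15 148 160]
(330, 210) [ 16 148 165]
(380, 240) [ 16 140 218]
(300, 230) [ 16 142 209]
(425, 170) [ 14 181 169]
side (301, 162, 41, 30) 710.0 circ@rim (array([0.57128976, 0.22076747]), np.float64(0.05055426204290733)) ell ctr [[0.572927   0.22786137 0.025     ]]
side (244, 172, 28, 21) 345.0 circ@rim (array([0.40962036, 0.20709529]), np.float64(0.034302416675729315)) ell ctr [[0.40812562 0.21502787 0.025     ]]
(320, 255) [ 16 158 170]
(300, 250) [ 15 158 170]
(340, 262) [ 15 158 153]
(280, 290) [ 17 143 221]
```

View pics/top_crop.png

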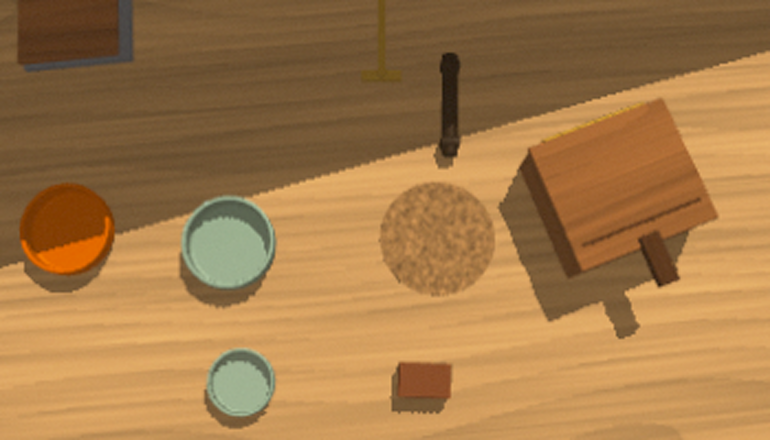

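View pics/side_crop.png

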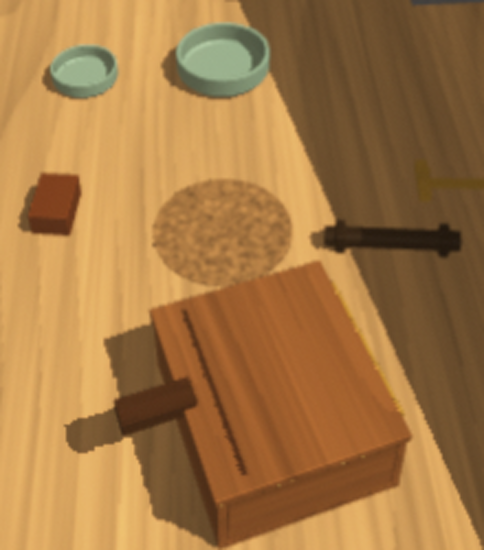

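The crops confirm the choice: the large celadon dish is at top px (254,211), clearly bigger than the small one and not orange. The lid corners in the crops are sharp enough for a fit.

Run:
```python
from m import *
F={n:grab(n) for n in('top','side')}
C={'top':np.array([(530,150),(662,98),(717,214),(578,277)])/2.2+[150,100],
   'side':np.array([(321,262),(409,437),(219,503),(152,311)])/2.2+[220,150]}
# order: top: far-left, far-right(hinge side), near-right, near-left
for n in C:
    P=onplane(F[n],C[n],.08); print(n,'lid',P[:,:2].round(4).tolist(),'ctr',P[:,:2].mean(0).round(4),'edges',np.linalg.norm(P-np.roll(P,-1,0),axis=1).round(3))
    e=P[0,:2]+P[1,:2]-P[2,:2]-P[3,:2]; print(' dir',np.degrees(np.arctan2(e[1],e[0])).round(2))
H={'top':np.array([(660,285),(680,278)])/2.2+[150,100],'side':np.array([(117,405),(121,432)])/2.2+[220,150]}
for n in H: print(n,'handle end',onplane(F[n],H[n],.086 if n=='side' else .08).round(4).tolist())
PD={'top':np.array([(380,238),(495,238),(437,181),(437,296)])/2.2+[150,100],'side':np.array([(152,231),(293,231),(222,178),(222,284)])/2.2+[220,150]}
for n in PD:
    print(n,'pad hand',circ(onplane(F[n],PD[n],0)))
    f=F[n];g=cv2.GaussianBlur(f['pixels'],(5,5),0); v=g.max(2)
    c=PD[n].mean(0)
    # radial edge: largest brightness step outward near expected circle
    Xc=circ(onplane(f,PD[n],0))[0]; pts=[]
    for a in np.linspace(0,2*np.pi,72,endpoint=False):
        rr=np.arange(.055,.086,.001)
        uv=proj(f,[(Xc[0]+q*np.cos(a),Xc[1]+q*np.sin(a),0) for q in rr]).astype(np.float32)
        s=cv2.remap(v,uv[:,0].reshape(1,-1),uv[:,1].reshape(1,-1),cv2.INTER_LINEAR)[0].astype(float)
        d=s[4:]-s[:-4]; k=d.argmax()
        if d[k]>15: pts.append((Xc[0]+rr[k+2]*np.cos(a),Xc[1]+rr[k+2]*np.sin(a)))
    pts=np.array(pts); 
    for _ in range(3):
        cc,R=circ(pts); e=abs(np.linalg.norm(pts-cc,axis=1)-R); pts=pts[e<max(.002,2*np.median(e))]
    print(n,'pad edge',cc.round(4),R.round(4),len(pts))
f=F['top']; P=(np.array([[(229+46*np.cos(a)),(242+46*np.sin(a))] for a in np.linspace(0,6,30)]))/2.2+[150,100]
print('dish hand top',circ(onplane(f,P,.032)))
# side: rim left/right extremes and near/far
P=np.array([(176,55),(270,55),(222,24)])/2.2+[220,150]
print('dish side L,R,far',onplane(F['side'],P,.032).round(4).tolist())
print(r.tip_reach)
im=F['side']['pixels'][150:205,285:360];cv2.imwrite('pics/s_dish.png',cv2.resize(im,None,fx=8,fy=8,interpolation=cv2.INTER_CUBIC))
```

```text
top lid [[0.6334, -0.1218], [0.6831, -0.2856], [0.54, -0.3267], [0.4834, -0.1566]] ctr [ 0.585  -0.2227] edges [0.171 0.149 0.179 0.154]
 dir 14.53
side lid [[0.6416, -0.1248], [0.6857, -0.2898], [0.5444, -0.3308], [0.4963, -0.1667]] ctr [ 0.592 -0.228] edges [0.171 0.147 0.171 0.151]
 dir 16.12
top handle end [[0.4659, -0.2476, 0.08], [0.4715, -0.2716, 0.08]]
side handle end [[0.4713, -0.2544, 0.086], [0.475, -0.2765, 0.086]]
top pad hand (array([ 0.55575425, -0.01307619]), np.float64(0.07027305602179332))
top pad edge [ 0.5566 -0.0113] 0.0695 68
side pad hand (array([ 0.56028694, -0.01233384]), np.float64(0.06998012306106982))
side pad edge [ 0.5592 -0.0133] 0.0696 55
dish hand top (array([0.56738227, 0.23392887]), np.float64(0.05452173595921194))
dish side L,R,far [[0.5179, 0.2276, 0.032], [0.6272, 0.2199, 0.032], [0.5742, 0.2834, 0.032]]
0.019
```

View pics/s_dish.png

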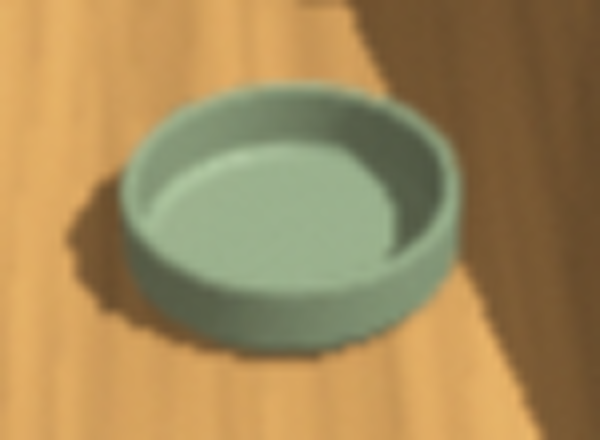

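```bash
cat >> m.py <<'E'
from scipy.spatial.transform import Rotation as Ro
def quat(y,z):
    y=np.array(y,float);y/=np.linalg.norm(y); z=np.array(z,float); z-=y*(y@z); z/=np.linalg.norm(z)
    q=Ro.from_matrix(np.c_[np.cross(y,z),y,z]).as_quat(); return [q[3],q[0],q[1],q[2]]
D=np.array([.570,.231]); P=np.array([.558,-.0125])
def down(u):
    # pick of the half turn nearest
    best=None
    q0=np.array(r.read_state()['qpos'])
    for s in(1,-1):
        q=quat((0,0,-1),(s*u[0],s*u[1],0)); j=r.ik([.57,.2,.15],q)
        if j is not None:
            c=abs(np.array(j)-q0).max()
            if best is None or c<best[0]: best=(c,q)
    return best[1]
E
python3 - <<'E'
from m import *
u=(P-D)/np.linalg.norm(P-D); q=down(u)
r.clamp(20)
r.reach([*D,.14],q)
s=r.read_state(); print(s['t'],s['ee_pos'],s['finger_gap'],s['wrist_force'])
print(r.servo_line([*D,.033],rate=.08,force_limit=6))
s=r.read_state(); print(s['t'],s['ee_pos'],s['wrist_force'])
grab('top','t1.png');f=grab('side')
cv2.imwrite('pics/s1.png',cv2.resize(f['pixels'][100:250,220:420],None,fx=4,fy=4,interpolation=cv2.INTER_CUBIC))
E
```

```text
2.7583 [0.56990491 0.23189098 0.14035939] -0.00012935749575402453 [-0.3172538  -0.28986    -0.69154706]
False
4.2417 [0.57063123 0.2312115  0.03378608] [ 0.03851185 -0.54084671 -0.50296261]
```

View pics/s1.png

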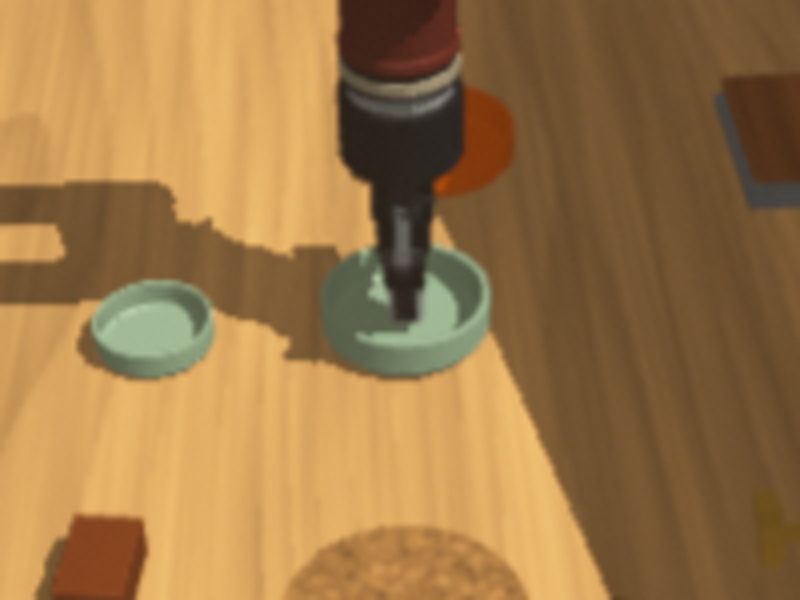

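The fingers (crop 405,310) stand inside the large dish, clear of its walls. Next I push on the leading inner wall towards the pad.

Run:
```python
from m import *
u=(P-D)/np.linalg.norm(P-D)
T=P+.029*u
r.servo_line([*(D+.04*u),.033],rate=.04)
s=r.read_state(); print(s['t'],s['ee_pos'],s['wrist_force'])
r.servo_line([*T,.033],rate=.06)
s=r.read_state(); print(s['t'],s['ee_pos'],s['wrist_force'])
f=grab('side');cv2.imwrite('pics/s2.png',cv2.resize(f['pixels'][180:330,220:420],None,fx=4,fy=4,interpolation=cv2.INTER_CUBIC))
f=grab('top');cv2.imwrite('pics/t2.png',cv2.resize(f['pixels'][130:280,250:450],None,fx=4,fy=4,interpolation=cv2.INTER_CUBIC))
```

```text
5.4917 [0.56803986 0.19096443 0.03299578] [-0.84681538  0.45039687  0.25392087]
9.525 [ 0.55655263 -0.04139099  0.03297517] [-0.22249011  1.83899003  0.39279562]
```

View pics/s2.png

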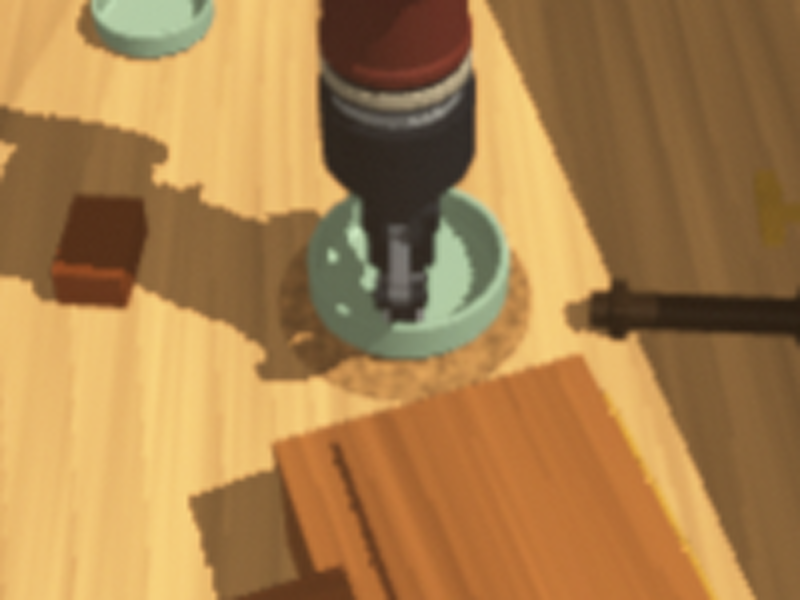

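View pics/t2.png

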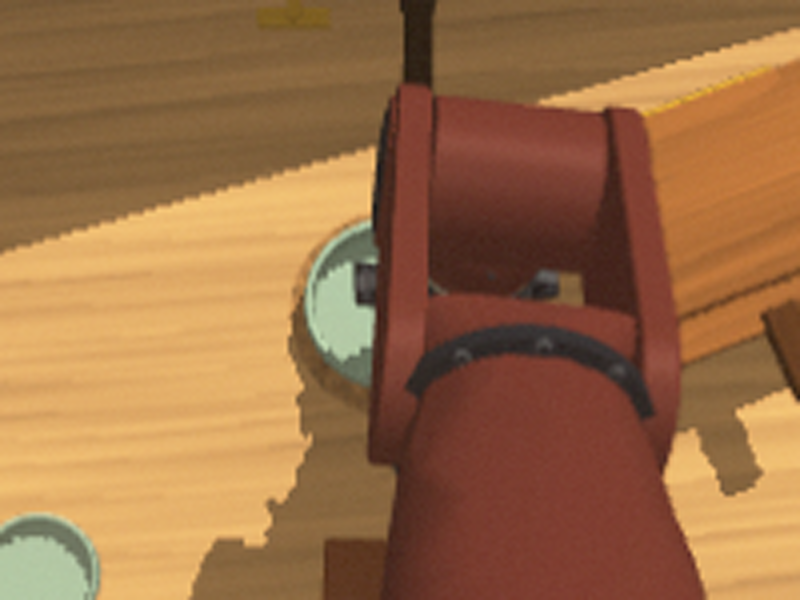

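Run:
```python
from m import *
f=grab('side'); tf=lambda L:np.array(L)/4+[220,180]
print('rim L R',onplane(f,tf([(308,262),(510,262)]),.032).round(4).tolist())
print('wall near bottom(z~8mm)',onplane(f,tf([(412,357)]),.006).round(4).tolist())
print('pad near,L,R',onplane(f,tf([(408,398),(282,290),(531,290)]),0).round(4).tolist())
ft=grab('top'); tt=lambda L:np.array(L)/4+[250,130]
print('top rim left',onplane(ft,tt([(304,305)]),.032).round(4).tolist(),'pad left',onplane(ft,tt([(294,305)]),0).round(4).tolist())
```

```text
rim L R [[0.5088, -0.0135, 0.032], [0.6173, -0.0205, 0.032]]
wall near bottom(z~8mm) [[0.5621, -0.0607, 0.006]]
pad near,L,R [[0.5588, -0.0827, 0.0], [0.4927, -0.0044, 0.0], [0.6302, -0.0134, 0.0]]
top rim left [[0.5601, 0.0483, 0.032]] pad left [[0.5667, 0.0539, -0.0]]
```

The side view puts the dish about 5 mm short of centre in y, and x within about 2 mm, so I finish the push. Then I back off, lift out and measure unobstructed.

Run:
```python
from m import *
u=(P-D)/np.linalg.norm(P-D)
T=P+.0348*u
r.servo_line([*T,.033],rate=.03)
B=P+.0*u
r.servo_line([*B,.033],rate=.05)
r.servo_line([*B,.15],rate=.12)
# go aside toward staging high, above robot-left of pad
s=r.read_state(); print(s['t'],s['ee_pos'])
f=grab('side');cv2.imwrite('pics/s3.png',cv2.resize(f['pixels'][180:330,220:420],None,fx=4,fy=4,interpolation=cv2.INTER_CUBIC))
```

```text
12.0417 [ 0.55717719 -0.01240284  0.14896349]
```

View pics/s3.png

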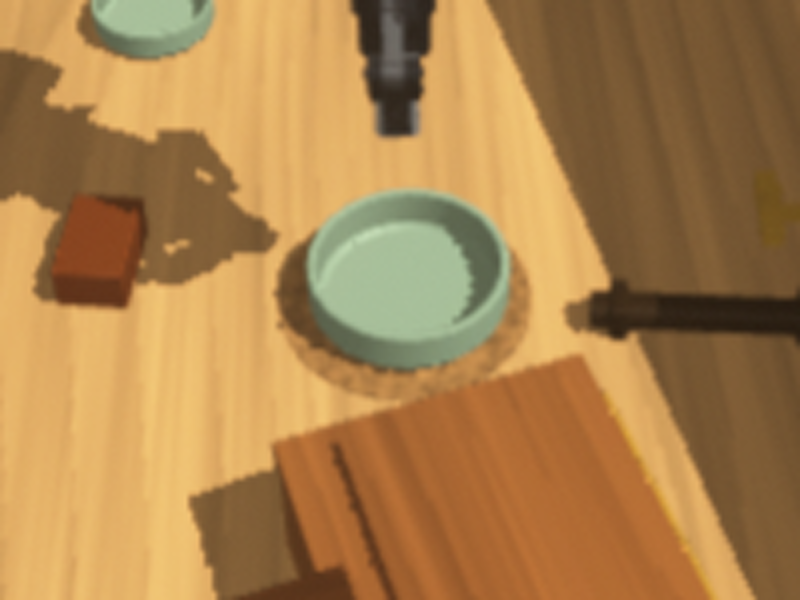

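The dish (crop 409,275) sits on the pad with cork visible all round. Next I check the reach for the lid arc and move aside for a clean top view.

```bash
cat >> m.py <<'E'
YAW=np.radians(15.5); BC=np.array([.5885,-.225])
bx=np.array([np.cos(YAW),np.sin(YAW),0]); by=np.array([-np.sin(YAW),np.cos(YAW),0]); bz=np.array([0,0,1.])
HG=np.array([*BC,0])+.075*bx+.07*bz
def hp(th,phi0,s=.184,h=.008,flip=1,back=0.):
    # phi0: tilt at shut, positive = pointing forward (away from robot)
    R=Ro.from_rotvec(by*th)
    p=HG+R.apply(-s*bx+h*bz)
    y=R.apply(np.sin(phi0)*bx-np.cos(phi0)*bz)
    return p-back*y, quat(y,flip*by)
E
python3 - <<'E'
from m import *
for phi in (0,20,30,45):
  for fl in(1,-1):
    for th in (0,15,30,45):
        p,q=hp(np.radians(th),np.radians(phi),flip=fl); j=r.ik(p,q)
        print(phi,fl,th,p.round(3),None if j is None else np.round(j,2))
    p,q=hp(0,np.radians(phi),flip=fl,back=.08);print('  pre',p.round(3),None if r.ik(p,q) is None else np.round(r.ik(p,q),2))
E
```

```text
0 1 0 [ 0.483 -0.254  0.078] [-0.61  0.27  1.91 -0.    0.96 -2.45]
0 1 15 [ 0.492 -0.252  0.125] [-0.51  0.33  1.75 -0.19  1.26 -2.27]
0 1 30 [ 0.511 -0.246  0.169] [-0.41  0.45  1.55 -0.32  1.56 -2.18]
0 1 45 [ 0.541 -0.238  0.206] [-0.34  0.6   1.34 -0.43  1.86 -2.16]
  pre [ 0.483 -0.254  0.158] [-0.61  0.15  1.88 -0.    1.12 -2.45]
0 -1 0 [ 0.483 -0.254  0.078] [-0.61  0.27  1.91 -0.    0.96  0.69]
0 -1 15 [ 0.492 -0.252  0.125] [-0.51  0.33  1.75 -0.19  1.26  0.87]
0 -1 30 [ 0.511 -0.246  0.169] [-0.41  0.45  1.55 -0.32  1.56  0.96]
0 -1 45 [ 0.541 -0.238  0.206] [-0.34  0.6   1.34 -0.43  1.86  0.98]
  pre [ 0.483 -0.254  0.158] [-0.61  0.15  1.88 -0.    1.12  0.69]
20 1 0 [ 0.483 -0.254  0.078] None
20 1 15 [ 0.492 -0.252  0.125] [-0.64  0.17  1.92  0.08  0.99 -2.52]
20 1 30 [ 0.511 -0.246  0.169] [-0.51  0.26  1.73 -0.13  1.28 -2.31]
20 1 45 [ 0.541 -0.238  0.206] [-0.41  0.41  1.51 -0.27  1.57 -2.2 ]
  pre [ 0.457 -0.261  0.153] None
20 -1 0 [ 0.483 -0.254  0.078] [-0.77  0.17  2.07  0.44  0.76  0.23]
20 -1 15 [ 0.492 -0.252  0.125] [-0.64  0.17  1.92  0.08  0.99  0.62]
20 -1
[... 646 characters left out ...]
  0.73]
30 -1 45 [ 0.541 -0.238  0.206] [-0.45  0.32  1.6  -0.17  1.43  0.89]
  pre [ 0.445 -0.265  0.147] [-0.94 -0.02  2.16  0.64  0.91 -0.02]
45 1 0 [ 0.483 -0.254  0.078] None
45 1 15 [ 0.492 -0.252  0.125] None
45 1 30 [ 0.511 -0.246  0.169] None
45 1 45 [ 0.541 -0.238  0.206] [-0.53  0.19  1.74 -0.    1.22 -2.37]
  pre [ 0.429 -0.269  0.135] None
45 -1 0 [ 0.483 -0.254  0.078] [-0.98  0.21  2.21  1.15  0.83 -0.55]
45 -1 15 [ 0.492 -0.252  0.125] [-0.84  0.08  2.12  0.66  0.82  0.03]
45 -1 30 [ 0.511 -0.246  0.169] [-0.68  0.08  1.95  0.26  0.97  0.49]
45 -1 45 [ 0.541 -0.238  0.206] [-0.53  0.19  1.74 -0.    1.22  0.77]
  pre [ 0.429 -0.269  0.135] [-1.12  0.03  2.26  1.    0.98 -0.46]
```

Run:
```python
from m import *
p,q=hp(0,np.radians(10),flip=-1,back=.09)
r.reach(p,q); r.open_gripper()
s=r.read_state(); print(s['t'],s['ee_pos'],p)
for n,(x,y) in {'side':(220,180),'top':(270,130)}.items():
    f=grab(n);cv2.imwrite(f'pics/{n}4.png',cv2.resize(f['pixels'][y:y+150,x:x+200],None,fx=4,fy=4,interpolation=cv2.INTER_CUBIC))
```

```text
14.7583 [ 0.46840439 -0.25833658  0.16665779] [ 0.46840434 -0.25830547  0.1666327 ]
```

View pics/top4.png

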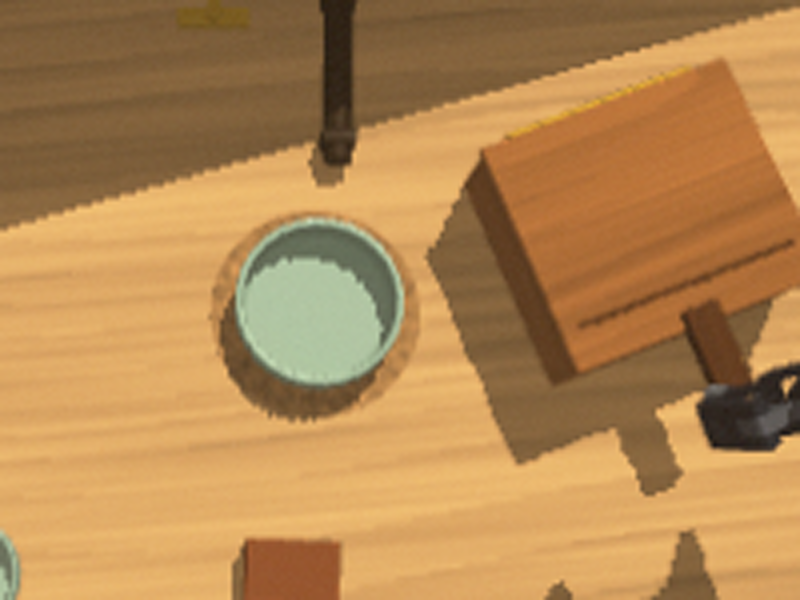

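View pics/side4.png

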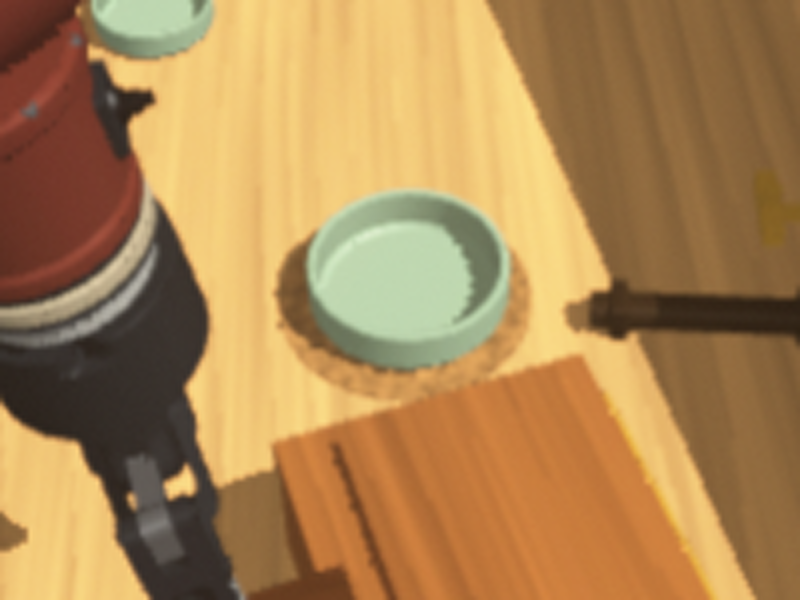

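Run:
```python
from m import *
f=grab('top'); tt=lambda L:np.array(L)/4+[270,130]
d=circ(onplane(f,tt([(236,300),(405,300),(320,217),(320,388)]),.032)); p=circ(onplane(f,tt([(211,313),(420,313),(316,212),(307,419)]),0))
print('top dish',d,'pad',p,'diff',d[0]-p[0])
g=grab('side'); ts=lambda L:np.array(L)/4+[220,180]
L=onplane(g,ts([(307,265),(511,265),(409,190)]),.032); nb=onplane(g,ts([(412,369)]),.006)
print('side dish x',L[:2,0].mean(),'y far-.055',L[2,1]-.055,'near+.053',nb[0,1]+.053)
q=onplane(g,ts([(276,293),(531,293),(403,399)]),0); print('side pad x',q[:2,0].mean(),'y',q[2,1]+.07, q[:2,0])
```

```text
top dish (array([ 0.55675023, -0.01409575]), np.float64(0.055439738739513945)) pad (array([ 0.5543287 , -0.01297098]), np.float64(0.06996181549945674)) diff [ 0.00242153 -0.00112476]
side dish x 0.5629288507061905 y far-.055 -0.018290502912645397 near+.053 -0.01564175239640047
side pad x 0.5597029065792845 y -0.013174960931789548 [0.48939441 0.6300114 ]
```

The dish stands 2.5–3 mm in +x and 1–4 mm in −y off the pad centre, entirely on the pad, which has a 15 mm margin all round. I accept that. Next is the handle.

Run:
```python
from m import *
ph=np.radians(10)
p,q=hp(0,ph,flip=-1)
print(r.servo_line(p,rate=.06,force_limit=8))
s=r.read_state(); print(s['t'],s['ee_pos'],p,s['wrist_force'])
f=grab('side');cv2.imwrite('pics/side5.png',cv2.resize(f['pixels'][250:400,200:400],None,fx=4,fy=4,interpolation=cv2.INTER_CUBIC))
f=grab('top');cv2.imwrite('pics/top5.png',cv2.resize(f['pixels'][130:280,370:570],None,fx=4,fy=4,interpolation=cv2.INTER_CUBIC))
```

```text
False
16.6083 [ 0.48374007 -0.25438212  0.07849633] [ 0.48346428 -0.25412898  0.078     ] [-0.42681445 -0.12589984 -0.32621213]
```

View pics/top5.png

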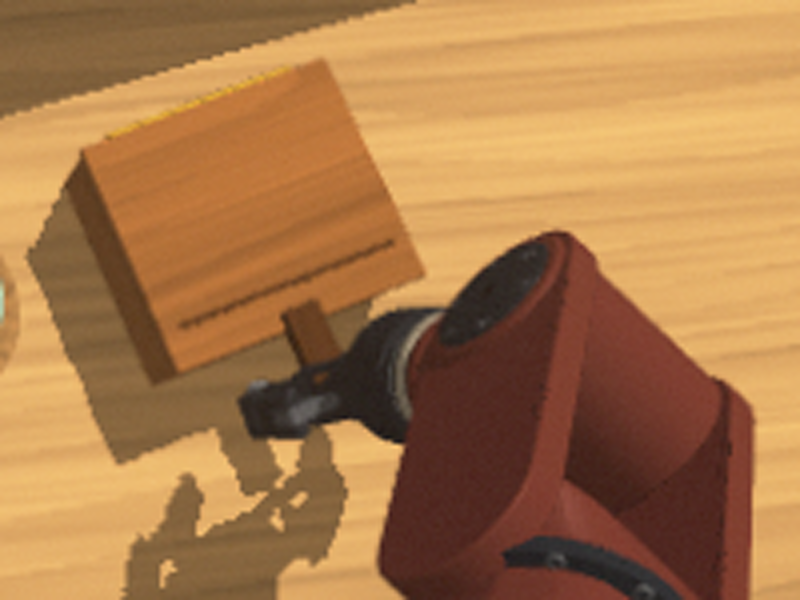

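View pics/side5.png

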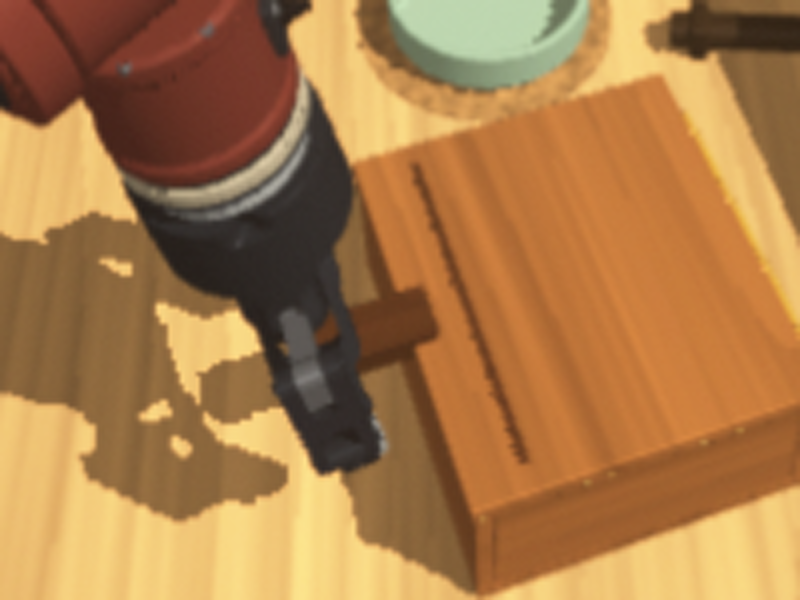

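The jaws straddle the tongue (side crop 340,330; near finger in front, far finger behind). Now I clamp and raise along the hinge arc in steps, watching the force.

Run:
```python
from m import *
ph=np.radians(10)
r.clamp(50)
s=r.read_state(); print(s['t'],s['finger_gap'],s['ee_pos'],s['wrist_force'])
for th in (5,10,15):
    p,q=hp(np.radians(th),ph,flip=-1)
    r.servo_line(p,rot=q,rate=.05)
    s=r.read_state(); print(th,s['t'],s['wrist_force'].round(1),s['moment'].round(2),s['finger_gap'])
f=grab('side','side6.png')
```

```text
17.2917 0.022886174933426384 [ 0.48342717 -0.25416835  0.07817293] [-0.72639792  0.55470762  1.62449242]
5 17.7667 [-0.3 -1.6  0. ] [-0.11  0.04  0.2 ] 0.02308881320523565
10 18.2417 [-0.7 -0.4 -1.2] [-0.14  0.07  0.25] 0.02336280026042291
15 18.7167 [-2.6 -1.5  0.3] [-0.18  0.1   0.24] 0.022744047297688662
```

View pics/side6.png

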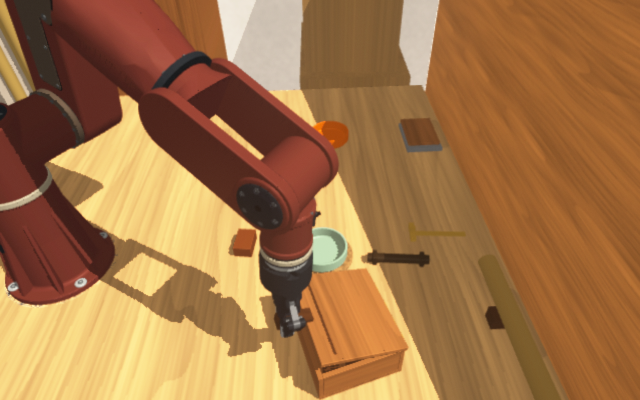

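The lid is up about 15° (gap visible at px 350,362) and the forces are tiny. I continue to 45°.

Run:
```python
from m import *
ph=np.radians(10)
for th in (20,25,30,35,40,45):
    p,q=hp(np.radians(th),ph,flip=-1)
    r.servo_line(p,rot=q,rate=.05)
    s=r.read_state(); print(th,round(s['t'],2),s['wrist_force'].round(1),s['moment'].round(2),round(s['finger_gap'],4))
r.wait(.3); s=r.read_state(); print(s['ee_pos'],p,s['wrist_force'].round(1))
for n,(x,y) in {'side':(220,180),'top':(320,100)}.items():
    f=grab(n,n+'7f.png');cv2.imwrite(f'pics/{n}7.png',cv2.resize(f['pixels'][y:y+200,x:x+250],None,fx=3,fy=3,interpolation=cv2.INTER_CUBIC))
```

```text
20 19.24 [-3.2 -0.2  0.5] [-0.16  0.17  0.29] 0.023
25 19.72 [-4.1  0.5  2.6] [-0.12  0.27  0.19] 0.0233
30 20.19 [-4.1 -0.   2.8] [-0.1   0.36  0.22] 0.0231
35 20.67 [-4.6  0.5  3.5] [-0.07  0.46  0.14] 0.0228
40 21.14 [-5.1  1.3  3.7] [-0.01  0.54  0.06] 0.0234
45 21.62 [-5.4  2.2  4.4] [-0.06  0.54  0.07] 0.0231
[ 0.5405325  -0.23788024  0.20608908] [ 0.54084771 -0.23821515  0.2057645 ] [-5.2  1.6  3.9]
```

View pics/side7.png

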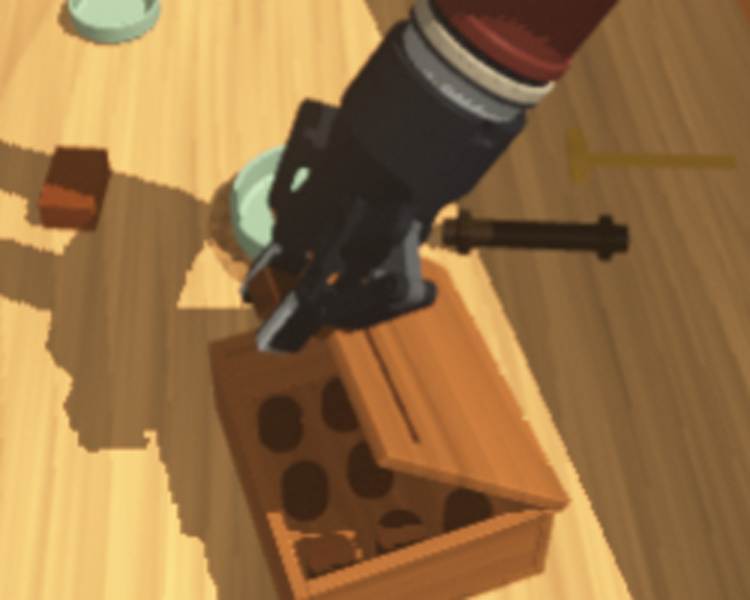

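View pics/top7.png

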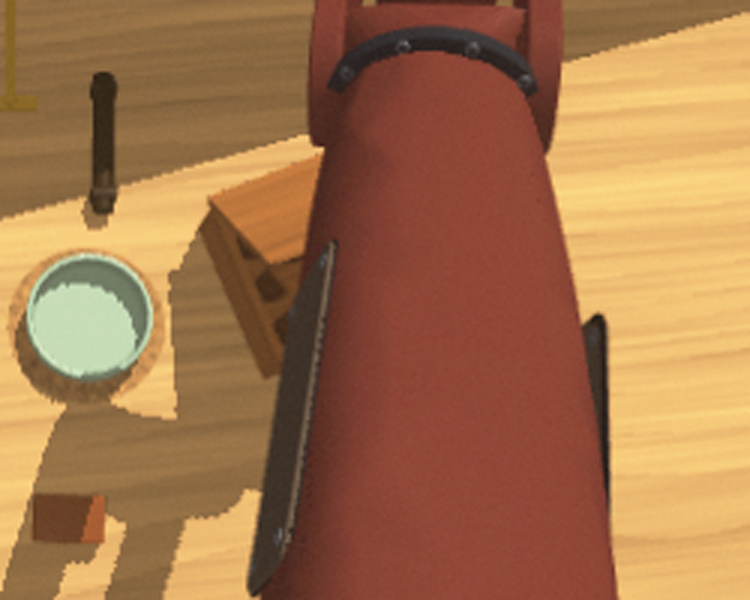

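Run:
```python
from m import *
def ray(f,uv,yb):
    a=onplane(f,[uv],0)[0]; c=-f['R'].T@f['t']; o=np.array([*BC,0]); d=a-c
    X=c+d*((yb-(c-o)@by)/(d@by)); return X
f=grab('side'); g=grab('top')
for n,F,uv,yb,off in(('side',f,(381,463),-.085,(220,180)),('side hingecorner',f,(567,505),-.085,(220,180)),('top',g,(271,264),.085,(320,100)),('top hinge',g,(209,200),.085,(320,100))):
    X=ray(F,np.array(uv)/3+off,yb)-HG; x,z=X@bx,X[2]
    print(n,'x',x.round(4),'z',z.round(4),'dist',np.hypot(x,z).round(4),'ang',np.degrees(np.arctan2(z,-x)).round(1))
```

```text
side x -0.1008 z 0.1031 dist 0.1442 ang 45.6
side hingecorner x 0.0098 z 0.0003 dist 0.0098 ang 178.3
top x -0.0788 z 0.0844 dist 0.1155 ang 47.0
top hinge x 0.0035 z -0.0035 dist 0.005 ang -134.8
```

Run:
```python
from m import *
f=grab('top'); tt=lambda L:np.array(L)/3+[320,100]
print('dish',circ(onplane(f,tt([(27,315),(153,315),(90,253),(90,380)]),.032)))
s=r.read_state(); print(s['t'],s['ee_pos'],s['joint_velocities'].round(4),s['finger_gap'])
r.hand_in()
```

```text
dish (array([ 0.55710439, -0.01380662]), np.float64(0.05500259967445418))
22.1667 [ 0.54051519 -0.23789563  0.20607223] [-0.0011  0.0003  0.001  -0.0008  0.0007 -0.    ] 0.023170099020865212
the job is handed in; nothing more can be done
```

The job is handed in at about 22 s: the dish stands on the cork pad and the arm is still holding the lid at about 45°.

**What I did:** With the lid shut, I slid the large celadon dish onto the pad by pushing on its inner wall with the closed fingers. I then gripped the lid's handle and raised it along the hinge arc. I did not touch the spacer, pipe or gauge, and saw no sign that they had moved.

**Last checks:**
- **Dish:** the whole dish is on the pad. It sits 2.5–3 mm in +x and 1–5 mm in −y off the pad centre; the two views disagree by a few millimetres. I left it there because it has a 15 mm margin all round. It had not moved after the lid was raised.
- **Lid angle:** the arm's position gives 45°. The side view gives 43–46°, depending on whether I use the assumed hinge or the lid edge itself. The top view gives 47°, but it is unreliable because the arm hides the lid's front corner and the recovered edge is too short.
- **Hold:** the arm was steady, the grip stood at 23 mm across the handle, and the wrist force was about 7 N.

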